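# Refit the hotplate's knob on its D-shaft

### The arm

A 6-joint arm with a two-finger parallel gripper is mounted at the origin on a cart in front of the work surface, level with it; the furniture and walls round the work are solid. World frame = base frame: x ahead of the robot, y to its left, z up, the work surface at z = 0. Lengths are in m, angles in rad, forces in N, time in s.
With the tool pointing down it reaches from about 0.225 to 0.875 m from the base axis. Payload 3.4 kg.
Tool frame: the origin (TCP) lies midway between the tips of the shut fingers; the grasp point (between the pads) lies 19 mm behind it (pinch_z is the distance from the TCP to the grasp point, in m); z points along the fingers, y is the line along which they close (so a half turn about z gives the same grasp; the last joint's range is limited). The gripper opens to 85 mm and grips with 20 to 120 N. Pads are 22 mm wide; open, the fingers measure 114 mm over their backs; the gripper's body (76 mm by 85 mm) begins 54 mm behind the grasp point. The pads swing forward as they close: fully open they stand 13 mm farther back than shut.
Start: joints at [1.124, 0.276, 1.505, -0, 1.361, -0.121], TCP at [0.184, 0.545, 0.208] pointing down, gripper open.
Joint ranges: [-2.89, 2.89], [-0.75, 2.08], [0.22, 2.7], [-1.18, 4.32], [0.11, 2.71], [-2.7, 2.7]. Speed limits (rad/s): [2.57, 2.57, 3.14, 3.14, 3.14, 3.14].

### API

Orientations are given as a unit quaternion [w, x, y, z].
In Python, from rig import get_state, get_image, sign_off, pinch_z gives the robot as it stands.
- The arm moves only by the tool send_rows, never from a script. Its argument "steps" is one flat list of numbers, 5 for each row, row after row: the gripper's target within -1 to 1 (fully open at 1, half-way at 0, shut at -1), then the shift along the tool's x, y, z in cm, then the turn about the tool's z in degrees. In form: [gripper, x, y, z, roll, gripper, x, y, z, roll, ...]. A call has 1 to 12 rows; each row shifts and turns the commanded pose from where the row before left it, along the tool's axes as they then stand; what a row does not reach is not made up. A row lasts 1/10 s, in which the tool goes at most 50 mm and 8.59 degrees, less where a joint would pass 70% of its speed; a pose out of reach is approached as far as the arm can. A call is refused whole if a number of a shift passes 5 or a number of a turn 8.59, either way. A call with a gripper value outside its range is refused whole. The fingers move at their own pace and stop on an object; "newtons" is the grip in N (left out, the last holds). Time passes only in rows, so rows that do not move let the fingers close. It gives the time, the measured TCP pose, the force, the opening and the grip force at its end, in the units of the state.
- get_state(): the state, without advancing time (a new reading comes with each control period).
- get_image(name): name is "side" or "top"; returns a dict with "color" (400x640x3 uint8, red, green, blue), "mtx" (3x3 intrinsics, pixels), "k1" (the pictures are not rectified: a ray, as slopes to the right and down, at radius r is drawn at 1 + k1 r^2 times it, then the intrinsics apply), "T" (4x4, takes a point from camera to world coordinates). Camera axes: x right, y down, z forward; pixel columns grow to the right and rows downward; lengths in m; the calibration is good to about 2 mm. A picture is of the moment at which its call begins. There is no depth.
- sign_off(): hands the job in; it is judged then, once.
The state is a dict: "clock": time; "qpos": joint angles; "qd": joint speeds; "effort": joint torques, N m; "position": TCP position; "ee_rot": TCP orientation; "contact_force": force on the tool from outside, world axes, zero at the start; "moment": the same for the moment, N m; "width": finger opening in m; "gripper_force": force on a finger pad.
Only numpy, scipy, OpenCV 4.12 (cv2) and the standard library are available. Lean on these libraries where they do the work, as an engineer would, in place of code of your own. Each camera call takes 0.05 s, during which the arm holds its last target. There are 200 camera calls.

### The job

One knob has come off the hotplate and lies on its side on the worktop. Stand it right way up (bore down) on the bare worktop and let go of it, then take it again by its grip bar from above, fit it on the hotplate's bare D-shaft - feel for the turn at which its flat bore slips onto the shaft - and push it down until it snaps fully home; let go of it there. Leave the salt mill, tin, matchbox and teaspoon where they are.

Things in the scene. Friction and masses are not known exactly. Their poses are not given: they have to be found in the camera images.
- knob: Loose black knob, 70 mm high, 0.12 kg. Origin: centre of its underside; z runs up its axis. Skirt (z 0 to 34 mm) twelve-sided, 60 mm across flats; on it the grip bar (z 34 to 70 mm). At the start it lies on its side, axis level, resting on skirt and bar tail, nose (-x) straight up to 68 mm, bar top (+z) facing the robot or the right; origin 30 mm above the worktop.
- knob_grip (a point): Middle of the knob's grip bar, 52 mm above its underside on the axis, same axes as the knob. The bar is 18 mm wide (along y, flat sides), 36 mm high (z +-18 mm here), and runs from x = +30 mm (flat tail, flush with the skirt) to x = -38 mm (round nose overhanging the skirt; white line on top). The skirt's upper face is 18 mm below this point.
- knob_bore (a point): Mouth of the knob's bore, at the centre of its underside, same axes. Round lip 26 mm in diameter for 4 mm, groove 31 mm in diameter from 4 to 12 mm deep, then from 12 to 30 mm deep the D-bore: 26 mm in diameter with its flat 7 mm from the axis on the nose side (-x); closed above.
- shaft_seat (a point): Where the knob's underside sits when fully home: top centre of the flat steel boss, 50 mm across, round the foot of the bare shaft, 59 mm above the worktop; z up the shaft, -x to the hotplate's front. The bare shaft is the left or right of the two knob places; the other carries an identical fitted knob. Two sprung balls stick out of the shaft 8 mm above this point.
- shaft_tip (a point): Top centre of the bare steel D-shaft, 28 mm above shaft_seat, axes of the hotplate. The shaft does not turn: 24 mm in diameter, tip chamfered 2 mm, one flat 6 mm from its axis. The flat faces the front (-x here) but turned about z by up to 0.6 rad either way: not reported, to be felt or seen. The knob goes on only nose to flat: it drops on within 0.1 rad, but may bind over 0.05 rad off.
- snap_height (a point): On the shaft axis, 11 mm above shaft_seat: the knob's underside here touches the two sprung balls. Misaligned, the knob stops with its underside 5 mm above this point (16 mm above the seat); aligned it drops freely to here. A push of about 8 to 15 N then drives it over them and it snaps down to the seat. The balls hold it up if it is not pushed.
- hotplate: Fixed white table hotplate, 280 x 280 mm, origin at the centre of its footprint on the worktop, -x its front. Top deck 56 mm high; the round dark plate behind (centre 42 mm behind the origin, 200 mm across) reaches 73 mm. The two knob places are 95 mm in front of the origin, 70 mm left and right; the fitted knob reaches 129 mm above the worktop.
- salt_mill: Bystander: small upright glass and grey salt mill, 44 mm across, 90 mm high, origin under its centre.
- tin: Bystander: low round tin, 86 x 86 x 40 mm, origin under its centre.
- matches: Bystander: matchbox, 36 x 56 x 17 mm, origin under its centre.
- teaspoon: Bystander: steel teaspoon, 137 x 28 x 10 mm, origin under its centre.

How it is judged:
On the way:
1. the knob stands right way up on the bare worktop, still, and the gripper has let go of it (angle between knob's own z axis and vertical below 0.1 rad and z of knob in the frame of shaft_seat below -0.052 m and contact force between the fingers and knob below 0.05 N and linear speed of knob below 0.02 m/s), for 0.2 s.
At the end, for the whole second after the job is handed in: The knob is upright (within 0.08 rad) on the bare shaft, centred within 4 mm, snapped home with its underside within 2.5 mm of the boss, at rest and let go (z of knob in the frame of shaft_seat between -0.004 and 0.0025 m and horizontal distance between knob and shaft_seat below 0.004 m and angle between knob's own z axis and vertical below 0.08 rad and contact force between the fingers and knob below 0.05 N and linear speed of knob below 0.02 m/s); the robot touches nothing.
It fails at once if the salt mill is shifted by more than 30 mm (distance of salt_mill from where it was at the start of the episode above 0.03 m).
It fails at once if the tin is shifted by more than 30 mm (distance of tin from where it was at the start of the episode above 0.03 m).
It fails at once if the matchbox is shifted by more than 30 mm (distance of matches from where it was at the start of the episode above 0.03 m).
It fails at once if the teaspoon is shifted by more than 30 mm (distance of teaspoon from where it was at the start of the episode above 0.03 m).
It also fails if it takes over 67 s, if anything falls off the work surface, if the arm or the gripper's body presses on something with over 40 N, if the wrist force passes 120 N, or if a joint passes its speed limit or range.

## Working session

There is one attempt and no reset: what is moved stays moved. The work goes in short steps, Python scripts to look and compute and a tool call to move; the robot and the scene stay as the last step left them, time stands still between calls to the robot, and variables do not carry over. Pictures are saved under pics/ and viewed, at most 10 in all, crops included, and the job is handed in when it is done.

Besides the shell and the picture viewer there is one more tool, called after "Request:" as name(argument=value, ...) on one line, values as JSON. send_rows: Moves the arm, as the interface text tells. Its arguments: {"type":"object","properties":{"steps":{"type":"array"},"newtons":{"type":"number"}},"required":["steps"]}

```bash
mkdir -p pics; ls; cat > h.py <<'E'
import numpy as np, cv2
from rig import get_state, get_image, sign_off, pinch_z
def save(n,f):
    im=get_image(n); cv2.imwrite('pics/'+f,im['color'][:,:,::-1]); np.savez('pics/'+f+'.npz',**im); return im
def ray(im,u,v):
    k=float(im['k1']); p=cv2.undistortPoints(np.array([[[u,v]]],float),im['mtx'],np.array([k,0,0,0,0.]))[0,0]
    T=im['T']; d=T[:3,:3]@np.array([p[0],p[1],1]); return T[:3,3],d/np.linalg.norm(d)
def onz(im,u,v,z):
    o,d=ray(im,u,v); return o+d*(z-o[2])/d[2]
def proj(im,P):
    T=im['T']; c=T[:3,:3].T@(np.array(P)-T[:3,3]); return cv2.projectPoints(c.reshape(1,1,3),np.zeros(3),np.zeros(3),im['mtx'],np.array([float(im['k1']),0,0,0,0.]))[0].ravel()
E
python3 - <<'E'
from h import *
s=get_state(); print(s, pinch_z)
for n in('top','side'):
    im=save(n,n+'0.png'); print(n,im['mtx'].tolist(),im['k1'],im['T'].round(3).tolist())
E
```

```text
pics
{'clock': 0.0, 'qpos': array([ 1.12399957e+00,  2.76609855e-01,  1.50615624e+00,  1.89896982e-05,
        1.36068928e+00, -1.21008119e-01]), 'qd': array([ 1.69529839e-03, -1.41944748e-03,  1.87075633e-04,  9.06172145e-04,
        1.60483090e-05, -3.41981045e-04]), 'effort': array([-6.92501708e-04, -4.16774976e+01, -2.45811921e+01, -1.73593376e-04,
        1.08361157e-02,  1.42743588e-05]), 'position': array([0.18378314, 0.5442279 , 0.20662207]), 'ee_rot': array([-2.69789891e-04,  1.62176779e-01,  9.86761281e-01, -8.91475734e-04]), 'contact_force': array([ 0.15629952, -0.48498311, -1.05009121]), 'moment': array([0.02434921, 0.00750269, 0.02775333]), 'gripper_force': 0.0, 'width': 0.08527895398814254} 0.0187
top [[390.88903741395086, 0.0, 318.4221958786227], [0.0, 390.88903741395086, 202.22327308006206], [0.0, 0.0, 1.0]] 0.0027182449366355776 [[0.003, -0.984, 0.179, 0.455], [-1.0, -0.002, 0.006, -0.11], [-0.006, -0.179, -0.984, 1.143], [0.0, 0.0, 0.0, 1.0]]
side [[436.1666328549207, 0.0, 327.58127464942993], [0.0, 436.1666328549207, 200.63283150316033], [0.0, 0.0, 1.0]] 0.02704278026635289 [[0.935, -0.194, 0.296, 0.294], [-0.354, -0.505, 0.787, -1.014], [-0.003, -0.841, -0.541, 0.689], [0.0, 0.0, 0.0, 1.0]]
```

View pics/top0.png

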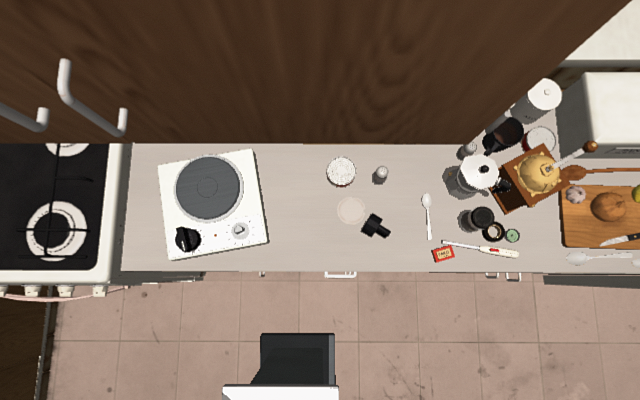

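View pics/side0.png

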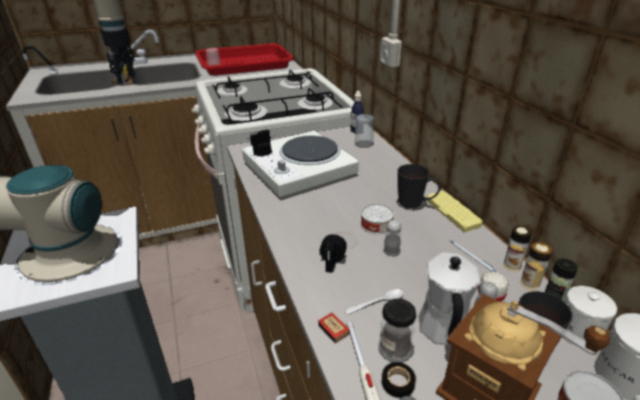

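```bash
python3 - <<'E'
from h import *
im=dict(np.load('pics/top0.png.npz')); im2=dict(np.load('pics/side0.png.npz'))
a=cv2.resize(im['color'][200:250,345:409,::-1],(400,312),interpolation=cv2.INTER_CUBIC)
b=cv2.resize(im['color'][205:267,160:260,::-1],(400,250),interpolation=cv2.INTER_CUBIC)
c=cv2.resize(im2['color'][225:281,300:364,::-1],(400,350),interpolation=cv2.INTER_CUBIC)
d=cv2.resize(im2['color'][125:196,240:340,::-1],(400,284),interpolation=cv2.INTER_CUBIC)
L=np.vstack([a,b]);R=np.vstack([c,d]);h=max(len(L),len(R));out=np.zeros((h,800,3),np.uint8);out[:len(L),:400]=L;out[:len(R),400:]=R
out=cv2.resize(out,None,fx=.94,fy=.94) if h>600 else out
cv2.imwrite('pics/crop.png',out); print(out.shape)
for n,u,v,z in[('tin',341,171,.04),('mill',381,174,.05),('match',442,254,.017),('spoon',427,210,.01),('knob',375,226,.03),('shaft',239,231,.087),('fitted',187,238,.12),('mark',350,210,0),('edge',350,271,0)]:
    print(n,onz(im,u,v,z).round(3))
for n,u,v,z in[('knob',333,250,.03),('shaft',281,165,.08),('plate',310,150,.073)]:
    print('side',n,onz(im2,u,v,z).round(3))
# hotplate corners by white mask
print([ (c,onz(im,*c,.056).round(4)[:2]) for c in [(159,161),(253,150),(268,242),(169,259)]])
m=(im['color'].max(2)<60).astype(np.uint8)
n,l,st,ce=cv2.connectedComponentsWithStats(m)
for i in range(1,n):
    if st[i][4]>60 and 340<ce[i][0]<410 : print(st[i],ce[i])
E
```

```text
(596, 752, 3)
tin [ 0.748 -0.168  0.04 ]
mill [ 0.737 -0.282  0.05 ]
match [ 0.511 -0.455  0.017]
spoon [ 0.639 -0.421  0.01 ]
knob [ 0.589 -0.264  0.03 ]
shaft [0.567 0.113 0.087]
fitted [0.545 0.241 0.12 ]
mark [ 0.64  -0.196  0.   ]
edge [ 0.462 -0.194  0.   ]
side knob [ 0.59  -0.262  0.03 ]
side shaft [0.568 0.105 0.08 ]
side plate [0.685 0.182 0.073]
[((159, 161), array([0.773 , 0.3584])), ((253, 150), array([0.8065, 0.0877])), ((268, 242), array([0.5403, 0.0372])), ((169, 259), array([0.4928, 0.3093]))]
[370 105  17  11  87] [379.09195402 109.43678161]
[356 116  31  16 195] [369.13333333 125.75384615]
[369 124  33  19 123] [386.61788618 136.51219512]
[362 214  28  24 360] [374.48888889 226.64444444]
```

View pics/crop.png

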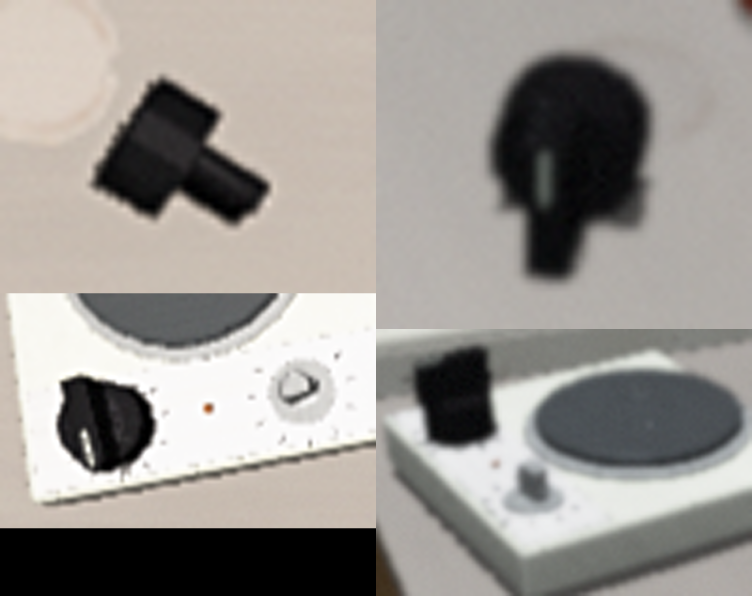

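```bash
python3 - <<'E'
from h import *
im=dict(np.load('pics/top0.png.npz'))
f=lambda u,v,z: onz(im,345+u/5.875,200+v/5.875,z)[:2]
c=[f(163,78,.03),f(95,185,.03),f(218,115,.03),f(155,217,.03)]
B=(c[0]+c[1])/2;U=(c[2]+c[3])/2;N=f(253,203,.063)
print('bottom',B,'uface',U,'barend',N,np.linalg.norm(c[0]-c[1]),np.linalg.norm(c[2]-c[3]),np.linalg.norm(U-B),np.linalg.norm(N-B))
for d in (U-B,N-B,N-U): print(np.degrees(np.arctan2(d[1],d[0])))
# hotplate orientation from deck corners
q=[onz(im,*p,.056)[:2] for p in[(159,161),(253,150),(268,242),(169,259)]]
for i in range(4):
    d=q[(i+1)%4]-q[i]; print(np.linalg.norm(d),np.degrees(np.arctan2(d[1],d[0])))
print(np.mean(q,0))
# shaft crop 
a=cv2.resize(im['color'][215:250,220:260,::-1],(800,700),interpolation=cv2.INTER_LANCZOS4)[:600]
cv2.imwrite('pics/shaft.png',a)
E
```

```text
bottom [ 0.59932551 -0.24172313] uface [ 0.58248192 -0.26933796] barend [ 0.5611935  -0.29539212] 0.06275330763419987 0.05917402607414501 0.032346331363425525 0.06583623966971242
-121.38099565302998
-125.39393824548807
-129.25169393352033
0.2727512109227334 -82.94756600014681
0.2709687973565667 -169.2501347648611
0.2762652678545472 99.90120460911372
0.28449483962671035 9.933890485765202
[0.65317225 0.19817373]
```

View pics/shaft.png

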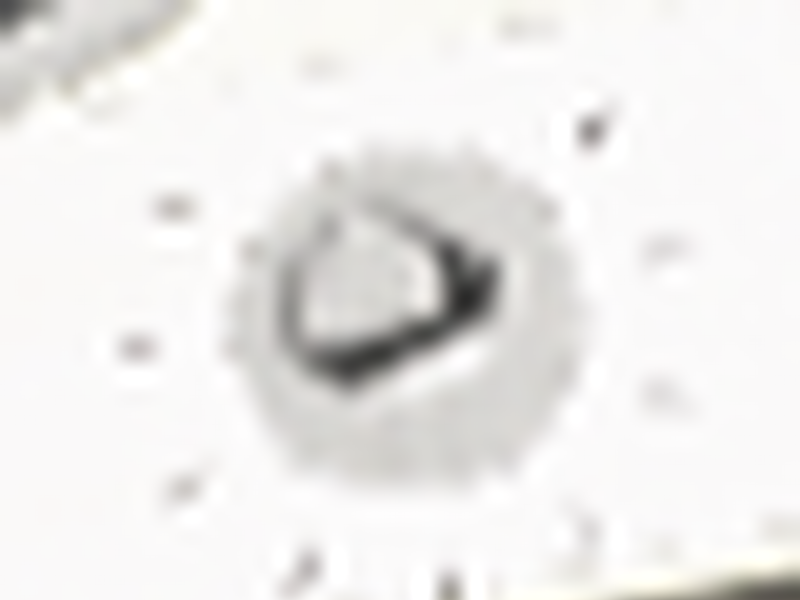

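```bash
cat >> h.py <<'E'
from scipy.spatial.transform import Rotation as Ro
def go(x,y,z,psi):
    "remaining move: shift in tool axes (cm) and roll (deg)"
    s=get_state(); q=s['ee_rot']; R=Ro.from_quat([q[1],q[2],q[3],q[0]]).as_matrix()
    p=np.degrees(np.arctan2(R[1,1],R[0,1])); r=(p-psi+180)%360-180
    print('t',round(s['clock'],2),'pos',s['position'].round(4),'psi',p.round(2),'q6',s['qpos'][5].round(2),'w',s['width'].round(4),'F',s['contact_force'].round(2),'M',s['moment'].round(3))
    print('shift',(R.T@(np.array([x,y,z])-s['position'])*100).round(2),'roll',r.round(2))
E
python3 - <<'E'
from h import *
im=dict(np.load('pics/top0.png.npz'))
f=lambda x,y,z: onz(im,220+x/20-.5+.025,215+y/20-.5+.025,z)[:2]
print('boss',f(405,318,.059), [f(228,318,.059)-f(582,318,.059),f(405,145,.059)-f(405,490,.059)])
for a,b,z in[((345,385),(490,305),.059),((320,355),(445,310),.087)]:
    d=f(*a,z)-f(*b,z); print(np.degrees(np.arctan2(d[1],d[0]))+90)
print('tip', f(370,280,.087))
s=get_state()
E
```

```text
boss [0.572057   0.11633224] [array([-0.00011872,  0.04936716]), array([0.04821728, 0.00189688])]
209.5633038061261
200.22158549765845
tip [0.57419426 0.11545893]
```

Request:
send_rows(steps=[-1,0,0,0,8.5,-1,0,0,0,8.5,-1,0,0,0,8.5,-1,0,0,0,8.5,-1,0,0,0,8.5,-1,0,0,0,8.5,-1,0,0,0,8.5,-1,0,0,0,8.5,-1,0,0,0,8.5,-1,0,0,0,8.5,-1,0,0,0,8.5,-1,0,0,0,8.5])

```text
clock: 1.3
position: [0.1839, 0.5444, 0.207]
ee_rot: [0.0, 0.87, 0.492, -0.0]
contact_force: [1.0, -0.0, 0.7]
width: -0.0002
gripper_force: 0.0
```

```bash
python3 -c "
from h import *
go(.542,-.329,.16,-33.5)"
```

```text
Traceback (most recent call last):
  File "h.py", line 17, in go
    print('t',round(s['clock'],2),'pos',s['position'].round(4),'psi',p.round(2),'q6',s['qpos'][5].round(2),'w',s['width'].round(4),'F',s['contact_force'].round(2),'M',s['moment'].round(3))
                                                                                                               ^^^^^^^^^^^^^^^^
AttributeError: 'float' object has no attribute 'round'
```

```bash
sed -i "s/s\['width'\].round(4)/round(float(s['width']),4)/" h.py; python3 -c "
from h import *
go(.542,-.329,.16,-33.5)"
```

```text
t 1.3 pos [0.1839 0.5444 0.207 ] psi -31.02 q6 1.67 w -0.0002 F [ 1.04 -0.03  0.7 ] M [-0.06  -0.049 -0.009]
shift [-56.39  75.7    4.77] roll 2.48
```

Request:
send_rows(steps=[-1,0,0,0,2.5,-1,-2.45,3.3,0,0,-1,-2.45,3.3,0,0,-1,-2.45,3.3,0,0,-1,-2.45,3.3,0,0,-1,-2.45,3.3,0,0,-1,-2.45,3.3,0,0,-1,-2.45,3.3,0,0,-1,-2.45,3.3,0,0,-1,-2.45,3.3,0,0,-1,-2.45,3.3,0,0,-1,-2.45,3.3,0,0])

```text
clock: 2.5
position: [0.3404, 0.119, 0.2074]
ee_rot: [-0.0, 0.879, 0.476, 0.0]
contact_force: [1.0, 0.3, 0.1]
width: 0.0001
gripper_force: 0.0
```

Request:
send_rows(steps=[-1,-2.45,3.3,0,0,-1,-2.45,3.3,0,0,-1,-2.45,3.3,0,0,-1,-2.45,3.3,0,0,-1,-2.45,3.3,0,0,-1,-2.45,3.3,0,0,-1,-2.45,3.3,0,0,-1,-2.45,3.3,0,0,-1,-2.45,3.3,0,0,-1,-2.45,3.3,0,0,-1,-1.2,1.6,0,0,-1,0,0,0,0])

```text
clock: 3.7
position: [0.4901, -0.2866, 0.2063]
ee_rot: [-0.0, 0.88, 0.475, -0.0]
contact_force: [-0.8, 0.1, 0.6]
width: -0.0001
gripper_force: 0.0
```

```bash
python3 -c "
from h import *
go(.542,-.329,.05,-33.5)"
```

```text
t 3.7 pos [ 0.4901 -0.2866  0.2063] psi -33.32 q6 -0.07 w -0.0001 F [-0.81  0.13  0.62] M [0.064 0.011 0.033]
shift [-0.68  6.67 15.63] roll 0.18
```

Request:
send_rows(steps=[-1,-0.2,3.3,2.6,0.2,-1,-0.4,3.4,2.6,0,-1,0,0,2.6,0,-1,0,0,2.6,0,-1,0,0,2.6,0,-1,0,0,2.6,0,-1,1.0,0,0,0,-1,0,0,0,0])

```text
clock: 4.5
position: [0.5481, -0.315, 0.0516]
ee_rot: [-0.001, 0.88, 0.475, 0.0]
contact_force: [0.5, 0.3, 0.4]
width: -0.0001
gripper_force: 0.0
```

```bash
python3 -c "
from h import *
go(.5616,-.2999,.05,-33.5)
im=save('side','s1.png');cv2.imwrite('pics/s1c.png',cv2.resize(im['color'][150:300,230:430,::-1],(800,600)))"
```

```text
t 4.5 pos [ 0.5481 -0.315   0.0516] psi -33.29 q6 -0.05 w -0.0001 F [0.47 0.3  0.43] M [-0.057  0.024 -0.029]
shift [2.   0.31 0.16] roll 0.21
```

View pics/s1c.png

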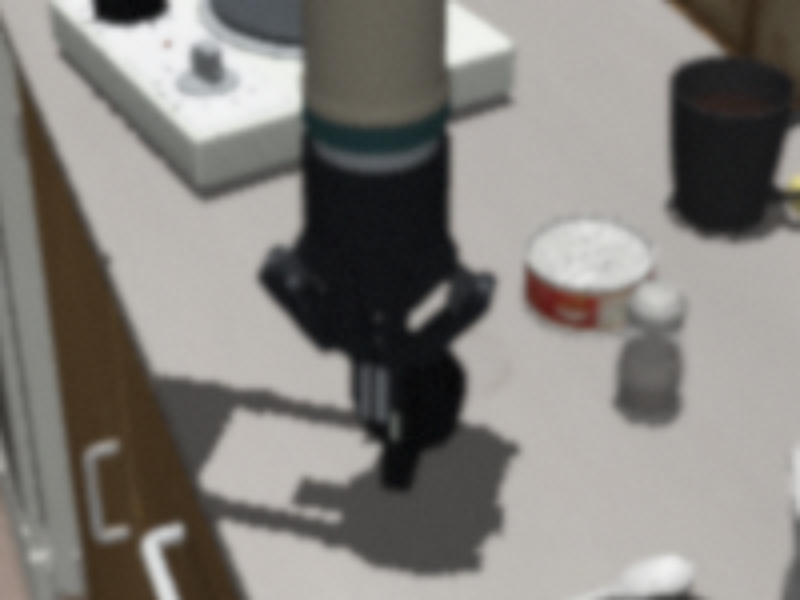

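Request:
send_rows(steps=[-1,0.5,0.3,0,0.2,-1,0.4,0,0,0,-1,0.4,0,-0.2,0,-1,0.4,0,-0.2,0,-1,0.4,0,-0.2,0,-1,0.4,0,-0.2,0,-1,0.4,0,-0.2,0,-1,0.4,0,-0.2,0])

```text
clock: 5.35
position: [0.5687, -0.2911, 0.0636]
ee_rot: [-0.0, 0.881, 0.473, 0.0]
contact_force: [-0.6, 0.7, -0.3]
width: 0.0001
gripper_force: 0.0
```

```bash
python3 -c "
from h import *
go(.5616,-.2999,.05,-33.5)
im=save('side','s2.png');im2=save('top','t2.png')
a=cv2.resize(im['color'][205:280,280:380,::-1],(400,300));b=cv2.resize(im2['color'][190:265,330:430,::-1],(400,300))
cv2.imwrite('pics/s2c.png',np.hstack([a,b]))"
```

```text
t 5.35 pos [ 0.5687 -0.2911  0.0636] psi -33.57 q6 0.0 w 0.0001 F [-0.63  0.75 -0.27] M [ 0.022 -0.058 -0.015]
shift [-1.12 -0.1   1.36] roll -0.07
```

View pics/s2c.png

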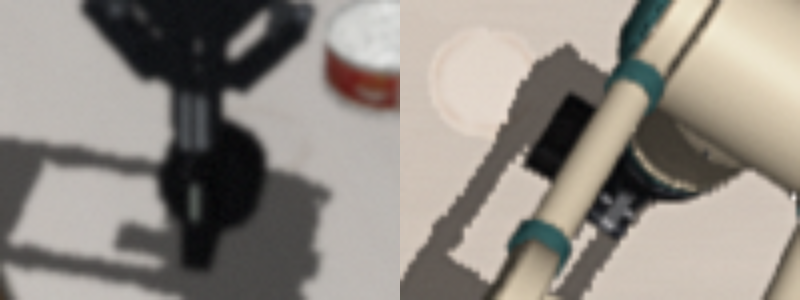

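```bash
python3 -c "
from h import *
im=dict(np.load('pics/s2.png.npz'));i2=dict(np.load('pics/t2.png.npz'))
B=np.array([.6,-.2415,0]);d=np.array([-.552,-.834,0])
for n,P in[('tcp',[.5687,-.2911,.0636]),('barend tail',B+.07*d),('nose',B+.07*d+[0,0,.068]),('bottop',B+[0,0,.06])]:
    p=proj(im,P);q=proj(i2,P);print(n,p.round(1),((p-[280,205])*4).round(),q.round(1),((q-[330,190])*4+[400,0]).round())
# triangulate nose-tip line & tail bottom from side
print(onz(im,328.7,271.2,0))
"
```

```text
tcp [328.8 248.3] [195. 173.] [386.5 231.8] [626. 167.]
barend tail [327.3 272.6] [189. 271.] [386.  236.6] [624. 186.]
nose [327.2 249.8] [189. 179.] [390.  234.3] [640. 177.]
bottop [333.7 234.2] [215. 117.] [368.1 220.7] [553. 123.]
[ 0.56622059 -0.29641803  0.        ]
```

Request:
send_rows(steps=[-1,-0.8,0,0,0,-1,-0.7,0,0,0,-1,0,0,1.0,0,-1,0,0,0.9,0,-1,0.5,0,0,0,-1,0.5,0,0,0,-1,0.5,0,0,0,-1,0.4,0,0,0,-1,0.4,0,0,0,-1,0.4,0,0,0])

```text
clock: 6.45
position: [0.5752, -0.2808, 0.0442]
ee_rot: [-0.0, 0.881, 0.473, -0.0]
contact_force: [-0.8, -1.4, 2.3]
width: 0.0002
gripper_force: 1.0
```

```bash
python3 -c "
from h import *
go(.566,-.2964,.05,-33.5)
im=save('side','s3.png');im2=save('top','t3.png')
a=cv2.resize(im['color'][205:280,280:380,::-1],(400,300));b=cv2.resize(im2['color'][190:265,330:430,::-1],(400,300))
cv2.imwrite('pics/s3c.png',np.hstack([a,b]))"
```

```text
t 6.45 pos [ 0.5752 -0.2808  0.0442] psi -33.55 q6 0.02 w 0.0002 F [-0.85 -1.36  2.27] M [-0.21   0.095  0.037]
shift [-1.81  0.1  -0.58] roll -0.05
```

View pics/s3c.png

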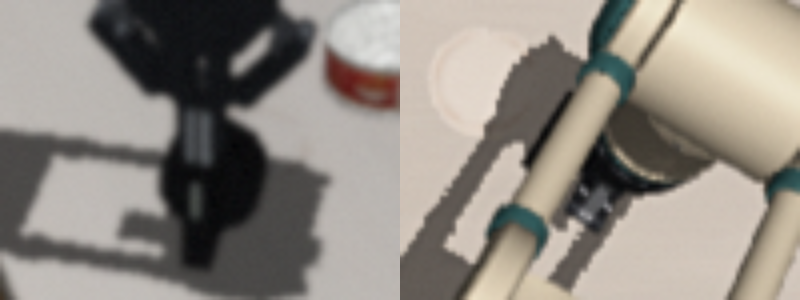

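```bash
python3 -c "
from h import *
im=dict(np.load('pics/s3.png.npz'));i2=dict(np.load('pics/t3.png.npz'))
P=np.array([.5752,-.2808,.0442])
for h in (0,.02,.05,.073,.1,.15,.2):
    Q=P+[0,0,h];p=proj(im,Q);q=proj(i2,Q);print(h,((p-[280,205])*4).round(),((q-[330,190])*4+[400,0]).round())
a=im['color'][205:280,280:380,::-1];b=i2['color'][190:265,330:430,::-1]
o=np.hstack([a,b]).astype(float);o=(255*np.clip(o/110,0,1)**.5).astype(np.uint8)
o=cv2.resize(o,(800,300),interpolation=cv2.INTER_CUBIC);cv2.imwrite('pics/s3d.png',o)
"
```

```text
0 [200. 186.] [606. 161.]
0.02 [200. 159.] [611. 158.]
0.05 [200. 117.] [618. 153.]
0.073 [200.  84.] [623. 149.]
0.1 [200.  44.] [630. 144.]
0.15 [200. -33.] [644. 134.]
0.2 [ 200. -115.] [659. 123.]
```

View pics/s3d.png

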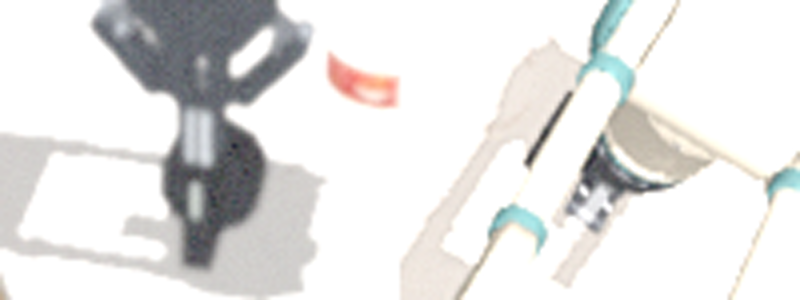

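```bash
cat >> h.py <<'E'
def meas(f):
    g=dict(np.load(f))['color'].astype(int).max(2); m=g[205:290,300:365]<50
    r,c=np.nonzero(m); lo=r.max(); L=c[r>=lo-2]; k=c.max(); R=r[c>=k-1]
    w=dict(np.load(f))['color'].astype(int).min(2)[242:268,322:336]; wr,wc=np.nonzero(w>75)
    print(f,'low row',lo+205,'col',L.mean()+300,'right col',k+300,'row',R.mean()+205,'line rows',(wr.min()+242,wr.max()+242) if len(wr) else None, 'w@rows',[int(m[i-205].sum()) for i in range(235,275,4)])
E
python3 -c "
from h import *
for f in('side0','s1','s2','s3'): meas('pics/%s.png.npz'%f)"
```

```text
pics/side0.png.npz low row 271 col 329.1111111111111 right col 345 row 246.16666666666666 line rows (np.int64(252), np.int64(267)) w@rows [2, 18, 24, 25, 23, 19, 17, 9, 8, 4]
pics/s1.png.npz low row 272 col 328.6190476190476 right col 351 row 225.4 line rows (np.int64(244), np.int64(267)) w@rows [33, 25, 19, 19, 18, 18, 17, 10, 9, 8]
pics/s2.png.npz low row 272 col 328.6190476190476 right col 355 row 212.0 line rows (np.int64(253), np.int64(263)) w@rows [4, 11, 23, 26, 25, 20, 17, 11, 9, 8]
pics/s3.png.npz low row 272 col 328.94444444444446 right col 356 row 216.4 line rows (np.int64(242), np.int64(244)) w@rows [6, 13, 17, 26, 23, 21, 19, 11, 9, 7]
```

Request:
send_rows(steps=[-1,0.4,0,0,0,-1,0.4,0,0,0,-1,0.4,0,0,0])

```text
clock: 6.85
position: [0.5818, -0.2709, 0.0443]
ee_rot: [-0.0, 0.881, 0.473, 0.0]
contact_force: [0.3, -1.5, 1.2]
width: -0.0
gripper_force: 0.4
```

```bash
python3 -c "
from h import *
go(.566,-.2964,.05,-33.5)
save('side','s4.png');save('top','t4.png')
meas('pics/s4.png.npz')"
```

```text
t 6.85 pos [ 0.5818 -0.2709  0.0443] psi -33.58 q6 0.04 w -0.0 F [ 0.27 -1.49  1.2 ] M [-0.088  0.024 -0.011]
shift [-3.    0.09 -0.58] roll -0.08
pics/s4.png.npz low row 272 col 329.125 right col 357 row 213.16666666666666 line rows (np.int64(262), np.int64(266)) w@rows [5, 13, 26, 26, 23, 22, 19, 11, 9, 6]
```

```bash
python3 -c "
from h import *
im=dict(np.load('pics/s4.png.npz'));i0=dict(np.load('pics/side0.png.npz'));t=dict(np.load('pics/t4.png.npz'))
f=lambda a,w,h:cv2.resize((255*np.clip(a[:,:,::-1]/120.,0,1)**.5).astype(np.uint8),(w,h),interpolation=cv2.INTER_CUBIC)
o=np.hstack([f(im['color'][215:280,300:365],400,400),f(i0['color'][215:280,300:365],400,400)])
print(proj(im,get_state()['position']), proj(t,get_state()['position']))
o=np.vstack([o,np.hstack([f(t['color'][200:250,340:420],320,200),np.zeros((200,480,3),np.uint8)])])
cv2.imwrite('pics/v9.png',o)"
```

```text
[331.06796632 248.2351575 ] [377.88717944 227.78495567]
```

View pics/v9.png

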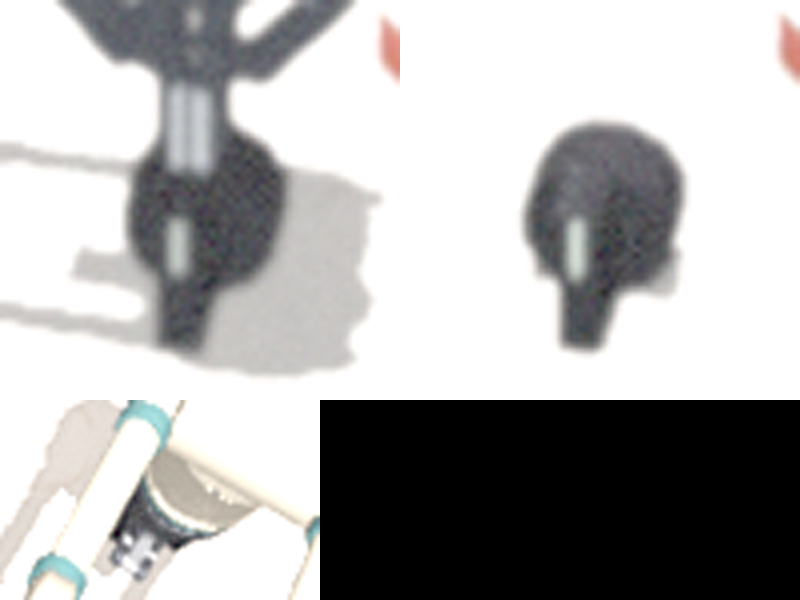

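Request:
send_rows(steps=[-1,0,0,0.4,0,-1,0,0,0.3,0,-1,0,0,0,0])

```text
clock: 7.25
position: [0.5868, -0.2735, 0.0441]
ee_rot: [0.005, 0.881, 0.473, 0.004]
contact_force: [0.1, 2.2, 25.1]
width: 0.0001
gripper_force: 12.8
```

```bash
python3 -c "
from h import *
go(.566,-.2964,.05,-33.5)
save('side','s5.png');t=save('top','t5.png')
meas('pics/s5.png.npz')
a=dict(np.load('pics/top0.png.npz'))['color'];
for f in('t2','t3','t4','t5'):
    g=dict(np.load('pics/%s.png.npz'%f))['color'].max(2)[205:245,355:395]<45; r,c=np.nonzero(g)
    L=(c<14); print(f,'left dark: mincol',c.min()+355,'row',r[c==c.min()].mean()+205,'minrow',r[L].min()+205,'n',L.sum())
g=a.max(2)[205:245,355:395]<45; r,c=np.nonzero(g);L=(c<14); print('t0',c.min()+355,r[c==c.min()].mean()+205,r[L].min()+205,L.sum())
"
```

```text
t 7.25 pos [ 0.5868 -0.2735  0.0441] psi -33.58 q6 0.04 w 0.0001 F [ 0.15  2.17 25.12] M [0.209 0.048 0.017]
shift [-3.06 -0.46 -0.61] roll -0.08
pics/s5.png.npz low row 272 col 329.625 right col 359 row 213.4 line rows (np.int64(255), np.int64(266)) w@rows [5, 13, 26, 26, 25, 21, 18, 10, 9, 6]
t2 left dark: mincol 362 row 230.0 minrow 219 n 65
t3 left dark: mincol 361 row 230.0 minrow 218 n 25
t4 left dark: mincol 367 row 234.0 minrow 232 n 7
t5 left dark: mincol 368 row 233.5 minrow 233 n 2
t0 362 230.0 219 67
```

Request:
send_rows(steps=[-1,0,0,-2,0,-1,0,0,-2,0,-1,-3.5,0,0,0,-1,-3.5,0,0,0,-1,0,0,2.5,0,-1,0,0,2.5,0,-1,0,0,1.5,0,-1,0,0,0.7,0,-1,0,0,0,0])

```text
clock: 8.25
position: [0.5424, -0.3291, 0.0043]
ee_rot: [-0.001, 0.881, 0.473, -0.0]
contact_force: [0.5, -0.4, 0.2]
width: 0.0
gripper_force: 0.0
```

```bash
python3 -c "
from h import *
go(.566,-.2964,.05,-33.5)
save('side','s6.png')
meas('pics/s6.png.npz')
"
```

```text
t 8.25 pos [ 0.5424 -0.3291  0.0043] psi -33.57 q6 -0.07 w 0.0 F [ 0.47 -0.44  0.24] M [ 0.02  -0.005  0.019]
shift [ 4.03  0.15 -4.57] roll -0.07
pics/s6.png.npz low row 273 col 329.0 right col 350 row 248.0 line rows (np.int64(266), np.int64(267)) w@rows [39, 43, 45, 50, 45, 40, 28, 14, 7, 6]
```

Continue down carefully to find the table by touch.

Request:
send_rows(steps=[-1,0,0,0.3,0,-1,0,0,0.3,0,-1,0,0,0,0])

```text
clock: 8.6
position: [0.5431, -0.3296, -0.0003]
ee_rot: [0.0, 0.881, 0.473, 0.0]
contact_force: [-0.5, 0.8, -0.1]
width: 0.0
gripper_force: 0.0
```

Request:
send_rows(steps=[-1,0,0,0.3,0,-1,0,0,0,0])

```text
clock: 8.8
position: [0.5429, -0.3295, -0.0037]
ee_rot: [-0.0, 0.881, 0.473, -0.0]
contact_force: [0.2, 0.3, 0.6]
width: -0.0001
gripper_force: 0.0
```

Request:
send_rows(steps=[-1,0,0,0.4,0,-1,0,0,0.4,0,-1,0,0,0,0])

```text
clock: 9.1
position: [0.5425, -0.3293, -0.0124]
ee_rot: [-0.001, 0.881, 0.473, -0.0]
contact_force: [1.1, -0.2, -0.2]
width: -0.0
gripper_force: 0.0
```

Request:
send_rows(steps=[-1,0,0,0.4,0,-1,0,0,0.2,0,-1,0,0,0,0])

```text
clock: 9.4
position: [0.5428, -0.3295, -0.018]
ee_rot: [-0.0, 0.881, 0.473, -0.0]
contact_force: [-0.0, 0.3, -0.3]
width: -0.0001
gripper_force: 0.0
```

Request:
send_rows(steps=[-1,0,0,0.3,0,-1,0,0,0.2,0,-1,0,0,0,0])

```text
clock: 9.7
position: [0.5428, -0.3295, -0.0229]
ee_rot: [-0.0, 0.881, 0.473, -0.0]
contact_force: [-0.3, 0.1, -0.1]
width: -0.0003
gripper_force: 0.0
```

Request:
send_rows(steps=[-1,0,0,0.2,0,-1,0,0,0,0])

```text
clock: 9.9
position: [0.5432, -0.3298, -0.0237]
ee_rot: [0.0, 0.881, 0.473, 0.0]
contact_force: [-1.1, 0.1, 4.7]
width: -0.0003
gripper_force: 2.1
```

Request:
send_rows(steps=[-1,0,0,-2.4,0,-1,0,0.15,-2.4,0,-1,1,0,0,0,-1,0.8,0,0,0,-1,0.4,0,0,0,-1,0.4,0,0,0,-1,0.4,0,0,0,-1,0.4,0,-0.1,0,-1,0.4,0,-0.1,0,-1,0.4,0,-0.1,0,-1,0,0,0,0])

```text
clock: 11.0
position: [0.568, -0.2951, 0.0267]
ee_rot: [0.0, 0.881, 0.473, 0.0]
contact_force: [-0.1, -0.6, -0.3]
width: -0.0002
gripper_force: 0.2
```

```bash
sed -i "s/    s=get_state(); q=s\['ee_rot'\]/    s=get_state(); s['position'][2]+=.0235; q=s['ee_rot']/" h.py; python3 -c "
from h import *
go(.566,-.2964,.05,-33.5)
save('side','s7.png');save('top','t7.png')
meas('pics/s7.png.npz')
"
```

```text
t 11.0 pos [ 0.568  -0.2951  0.0502] psi -33.54 q6 -0.0 w -0.0002 F [-0.09 -0.57 -0.28] M [-0.04   0.038  0.041]
shift [-0.22 -0.1   0.02] roll -0.04
pics/s7.png.npz low row 267 col 330.8125 right col 355 row 227.625 line rows (np.int64(242), np.int64(264)) w@rows [36, 26, 22, 17, 14, 12, 9, 9, 1, 0]
```

Request:
send_rows(steps=[-1,0.5,0,-0.1,0,-1,0.5,0,-0.1,0,-1,0.5,0,-0.1,0,-1,0.5,0,-0.1,0,-1,0,0,0,0])

```text
clock: 11.6
position: [0.5792, -0.2781, 0.0307]
ee_rot: [0.0, 0.881, 0.473, 0.0]
contact_force: [-0.0, -0.3, 0.3]
width: -0.0001
gripper_force: 0.2
```

```bash
python3 -c "
from h import *
go(.566,-.2964,.05,-33.5)
i=save('side','s8.png');t=save('top','t8.png')
meas('pics/s8.png.npz')
B=np.array([.6025,-.238,0]);d=np.array([-.552,-.834,0])
for th in (0,10,20,30,40,50):
    c,s=np.cos(np.radians(th)),np.sin(np.radians(th))
    print(th,[proj(i,B+d*(a*c-h*s)+[0,0,a*s+h*c]).round(1) for a,h in((67,0),(67,68),(0,60)) for a,h in[(a/1e3,h/1e3)]])
for sl in (.01,.02,.03,.04): print('slide',sl,proj(i,B+d*(.067-sl)).round(1))
"
```

```text
t 11.6 pos [ 0.5792 -0.2781  0.0542] psi -33.53 q6 0.03 w -0.0001 F [-0.04 -0.33  0.29] M [-0.075 -0.002 -0.034]
shift [-2.26 -0.09  0.42] roll -0.03
pics/s8.png.npz low row 260 col 332.3478260869565 right col 357 row 220.4 line rows (np.int64(242), np.int64(267)) w@rows [23, 17, 17, 14, 16, 9, 8, 0, 0, 0]
0 [array([328. , 270.6]), array([328. , 247.8]), array([334.2, 233.1])]
10 [array([328.1, 266.5]), array([329.2, 240.6]), array([335.1, 230.9])]
20 [array([328.4, 262. ]), array([330.6, 234. ]), array([335.9, 229.3])]
30 [array([328.9, 257.1]), array([332., 228.]), array([336.7, 228.5])]
40 [array([329.5, 252.1]), array([333.5, 223. ]), array([337.4, 228.5])]
50 [array([330.3, 247.1]), array([335., 219.]), array([337.9, 229.2])]
slide 0.01 [329.  267.8]
slide 0.02 [329.9 265. ]
slide 0.03 [330.8 262.3]
slide 0.04 [331.7 259.6]
```

Request:
send_rows(steps=[-1,-1,0,0,0,0,-1,0,-3,0,0,0,0,-4,0,0,-4,0,0,0,0,-4,0,0,0,0,0,0,0,0])

```text
clock: 12.3
position: [0.5204, -0.367, 0.1009]
ee_rot: [0.001, 0.882, 0.471, -0.001]
contact_force: [-0.3, 0.5, -0.5]
width: 0.0426
gripper_force: 0.0
```

```bash
python3 -c "
from h import *
i=save('side','s9.png');t=save('top','t9.png')
meas('pics/s9.png.npz')
g=i['color'].max(2);p=None
r,c=np.nonzero(g[235:275,318:350]<50);lo=r.max();print('lowcol',c[r>=lo-1].mean()+318,lo+235)
T=onz(i,c[r>=lo-1].mean()+318,lo+236,0);print('tail',T)
g=(t['color'].max(2)<45).astype(np.uint8)
n,l,st,ce=cv2.connectedComponentsWithStats(g[180:260,330:430])
for k in range(1,n):
    if st[k][4]>30: 
        print(st[k],ce[k]+[330,180]); cc=np.argwhere(l==k)[:,::-1].astype(np.float32)+[330,180]; print(cv2.minAreaRect(cc.astype(np.float32)))
go(*T[:2],.05,-33.5)
"
```

```text
pics/s9.png.npz low row 262 col 332.94117647058823 right col 352 row 217.85714285714286 line rows (np.int64(242), np.int64(267)) w@rows [30, 26, 21, 20, 14, 6, 7, 0, 0, 0]
lowcol 332.9 262
tail [ 0.58588236 -0.27297452  0.        ]
[ 22  27  28  24 297] [365.35016835 220.18181818]
((367.3846130371094, 221.42306518554688), (24.406808853149414, 20.246559143066406), 33.6900634765625)
[ 80  48  20  32 128] [420.21875  240.140625]
((418.50006103515625, 243.00003051757812), (6.260990142822266, 36.224300384521484), 26.56505012512207)
t 12.4 pos [ 0.5223 -0.3632  0.1239] psi -33.72 q6 -0.13 w 0.0428 F [ 0.28 -0.    0.56] M [ 0.028 -0.026  0.036]
shift [11.03  0.28  7.39] roll -0.22
```

Request:
send_rows(steps=[0,4,0.1,0,-0.2,0,4,0.1,0,0,0,3.3,0.1,0,0,0,0,0,0,0])

```text
clock: 12.8
position: [0.5905, -0.2646, 0.1002]
ee_rot: [-0.001, 0.879, 0.477, 0.001]
contact_force: [-0.6, -0.4, 0.2]
width: 0.0425
gripper_force: 0.0
```

```bash
python3 -c "
from h import *
go(.590,-.263,.015,-33.5)"
```

```text
t 12.8 pos [ 0.5905 -0.2646  0.1237] psi -33.08 q6 0.05 w 0.0425 F [-0.64 -0.43  0.19] M [ 0.044 -0.02  -0.034]
shift [ 0.08 -0.12 10.87] roll 0.42
```

Request:
send_rows(newtons=20, steps=[0,0,-0.1,3.5,0.4,0,0,0,3.5,0,0,0,0,3.2,0,-1,0,0,0,0,-1,0,0,0,0,-1,0,0,0,0,-1,0,0,0,0,-1,0,0,0,0])

```text
clock: 13.6
position: [0.588, -0.2695, -0.0]
ee_rot: [0.001, 0.882, 0.471, 0.001]
contact_force: [-0.9, -0.2, -1.5]
width: 0.0175
gripper_force: 27.2
```

Request:
send_rows(steps=[-1,0,0,-1,0,-1,0,0,-1,0,-1,0,0,-1,0,-1,0,0,-1,0,-1,0,0,-1,0,-1,0,0,-1,0,-1,0,0,-1,0,-1,0,0,0,0])

```text
clock: 14.4
position: [0.5883, -0.2696, 0.0704]
ee_rot: [0.001, 0.882, 0.471, 0.001]
contact_force: [0.1, 0.4, 0.2]
width: 0.0178
gripper_force: 27.2
```

```bash
python3 -c "
from h import *
go(.590,-.263,.015,-33.5);print(get_state()['gripper_force'])
i=save('side','s10.png');t=save('top','t10.png')
m=(i['color'].max(2)<50).astype(np.uint8)
for r in range(196,270,3): 
    c=np.nonzero(m[r,290:400])[0]+290; print(r,(c.min(),c.max(),len(c)) if len(c) else None,end='; ')
"
```

```text
t 14.4 pos [ 0.5883 -0.2696  0.0939] psi -33.76 q6 0.05 w 0.0178 F [0.08 0.41 0.2 ] M [-0.08  -0.013  0.017]
shift [ 0.64 -0.26  7.89] roll -0.26
27.21512395888567
196 (np.int64(306), np.int64(399), 42); 199 (np.int64(308), np.int64(399), 41); 202 (np.int64(310), np.int64(360), 37); 205 (np.int64(311), np.int64(358), 37); 208 (np.int64(313), np.int64(356), 44); 211 (np.int64(315), np.int64(354), 40); 214 (np.int64(322), np.int64(351), 30); 217 (np.int64(325), np.int64(349), 22); 220 (np.int64(325), np.int64(348), 15); 223 (np.int64(329), np.int64(348), 13); 226 (np.int64(329), np.int64(345), 13); 229 (np.int64(329), np.int64(341), 9); 232 (np.int64(330), np.int64(336), 7); 235 (np.int64(331), np.int64(337), 7); 238 (np.int64(332), np.int64(335), 4); 241 None; 244 None; 247 None; 250 None; 253 None; 256 None; 259 None; 262 None; 265 None; 268 None;
```

Request:
send_rows(steps=[-1,0,0,1.9,0,-1,0,0,1.9,0,-0.62,0,0,0,0,-0.62,0,0,0,0])

```text
clock: 14.9
position: [0.5868, -0.2687, 0.0298]
ee_rot: [-0.001, 0.882, 0.471, -0.0]
contact_force: [1.4, 0.1, -1.6]
width: 0.0176
gripper_force: 27.1
```

Request:
send_rows(steps=[-0.6,0,0,0,0,-0.6,0,0,0,0])

```text
clock: 15.1
position: [0.5879, -0.2694, 0.0315]
ee_rot: [0.001, 0.882, 0.471, 0.001]
contact_force: [0.1, 1.3, -1.6]
width: 0.0177
gripper_force: 27.1
```

Request:
send_rows(steps=[-0.59,0,0,0,0,-0.59,0,0,0,0])

```text
clock: 15.3
position: [0.5875, -0.2691, 0.0311]
ee_rot: [0.0, 0.882, 0.471, 0.0]
contact_force: [-0.2, -0.1, -1.3]
width: 0.0176
gripper_force: 27.1
```

Request:
send_rows(steps=[-0.585,0,0,0,0,-0.585,0,0,0,0])

```text
clock: 15.5
position: [0.5872, -0.269, 0.0306]
ee_rot: [0.0, 0.882, 0.471, 0.0]
contact_force: [-0.2, -0.0, -0.7]
width: 0.0179
gripper_force: 17.7
```

Request:
send_rows(steps=[-0.58,0,0,0,0,-0.58,0,0,0,0])

```text
clock: 15.7
position: [0.5872, -0.269, 0.0305]
ee_rot: [-0.0, 0.882, 0.471, 0.0]
contact_force: [0.2, 0.4, -0.6]
width: 0.0179
gripper_force: 4.0
```

Request:
send_rows(steps=[-0.575,0,0,0,0,-0.575,0,0,0,0])

```text
clock: 15.9
position: [0.5874, -0.2691, 0.0307]
ee_rot: [0.0, 0.882, 0.471, 0.0]
contact_force: [-0.2, 0.6, -0.3]
width: 0.0179
gripper_force: 0.0
```

```bash
cat >> h.py <<'E'
def prof(f):
    i=save('side',f); m=(i['color'].max(2)<50).astype(np.uint8)
    for r in range(214,272,3):
        c=np.nonzero(m[r,310:365])[0]+310; print(r,(int(c.min()),int(c.max()),len(c)) if len(c) else None,end='; ')
    return i
E
python3 -c "
from h import *
go(.590,-.263,.015,-33.5)
prof('s11.png')
B=np.array([.585,-.271,0]);i=dict(np.load('pics/s11.png.npz'));print(proj(i,B),proj(i,B+[.0376,.0568,0]))
"
```

```text
t 15.9 pos [ 0.5874 -0.2691  0.0542] psi -33.77 q6 0.05 w 0.0179 F [-0.15  0.56 -0.28] M [ 0.097 -0.005 -0.001]
shift [ 0.65 -0.13  3.92] roll -0.27
214 (310, 358, 37); 217 (310, 360, 37); 220 (311, 358, 30); 223 (313, 355, 28); 226 (316, 353, 30); 229 (323, 350, 28); 232 (324, 348, 23); 235 (329, 348, 17); 238 (329, 348, 16); 241 (324, 349, 18); 244 (328, 349, 17); 247 (326, 348, 20); 250 (327, 347, 18); 253 (329, 344, 16); 256 (329, 338, 10); 259 (329, 337, 9); 262 (329, 336, 8); 265 None; 268 None; 271 None; [332.25629658 262.57695398] [337.99786705 245.15473981]
```

Request:
send_rows(steps=[-0.4,0,-0.1,0,0.3,-0.4,0,0,2,0,-0.4,0,0,1.9,0,-0.4,0,0,0,0,-0.5793,0,0,0,0,-0.5793,0,0,0,0,-0.5793,0,0,0,0,-0.5793,0,0,0,0])

```text
clock: 16.75
position: [0.587, -0.2688, -0.0076]
ee_rot: [0.001, 0.883, 0.469, 0.0]
contact_force: [0.7, -0.3, -0.6]
width: 0.0178
gripper_force: 1.2
```

```bash
python3 -c "
from h import *
go(.587,-.269,.015,-33.5)
prof('s12.png')
"
```

```text
t 16.75 pos [ 0.587  -0.2688  0.0159] psi -34.07 q6 0.06 w 0.0178 F [ 0.7  -0.28 -0.57] M [-0.055 -0.009 -0.034]
shift [-0.01  0.01  0.09] roll -0.57
214 (317, 348, 32); 217 (316, 349, 34); 220 (314, 350, 37); 223 (310, 351, 37); 226 (310, 355, 34); 229 (310, 358, 37); 232 (311, 358, 39); 235 (313, 356, 44); 238 (314, 353, 40); 241 (316, 352, 37); 244 (324, 350, 26); 247 (328, 348, 18); 250 (328, 346, 14); 253 (328, 344, 13); 256 (328, 341, 10); 259 (329, 336, 8); 262 (329, 336, 8); 265 None; 268 None; 271 None;
```

Request:
send_rows(steps=[-0.5793,0.35,0,-0.55,0,-0.5793,0.35,0,-0.55,0,-0.5793,0.43,0,-0.48,0,-0.5793,0.43,0,-0.48,0,-0.5793,0.51,0,-0.4,0,-0.5793,0.51,0,-0.4,0,-0.5793,0,0,0,0])

```text
clock: 17.5
position: [0.6018, -0.2465, 0.0208]
ee_rot: [0.0, 0.883, 0.469, 0.001]
contact_force: [0.3, -0.7, 1.0]
width: 0.018
gripper_force: 1.2
```

```bash
python3 -c "
from h import *
go(.587,-.269,.015,-33.5)
i=prof('s13.png')
d=np.array([-.552,-.834,0]);B=np.array([.5852,-.2706,0])-.07*d
for th in (0,10,20,30,40):
    c,s=np.cos(np.radians(th)),np.sin(np.radians(th))
    print(th,[proj(i,B+d*(a*c-h*s)+[0,0,a*s+h*c]).round(1) for a,h in((70,0),(34,0),(0,0)) for a,h in[(a/1e3,h/1e3)]])
"
```

```text
t 17.5 pos [ 0.6018 -0.2465  0.0443] psi -34.02 q6 0.1 w 0.018 F [ 0.31 -0.73  1.04] M [ 0.004 -0.094  0.007]
shift [-2.69  0.03  2.93] roll -0.52
214 (312, 361, 35); 217 (315, 360, 28); 220 (317, 357, 27); 223 (318, 354, 32); 226 (325, 352, 25); 229 (327, 349, 18); 232 (327, 349, 15); 235 (325, 350, 19); 238 (326, 350, 18); 241 (328, 349, 17); 244 (329, 347, 19); 247 (330, 343, 14); 250 (330, 337, 8); 253 None; 256 None; 259 None; 262 None; 265 None; 268 None; 271 None; 0 [array([332.3, 262.5]), array([335.4, 253. ]), array([338.2, 244.6])]
10 [array([332.4, 258.3]), array([335.4, 251. ]), array([338.2, 244.6])]
20 [array([332.7, 253.6]), array([335.6, 248.8]), array([338.2, 244.6])]
30 [array([333.2, 248.6]), array([335.8, 246.5]), array([338.2, 244.6])]
40 [array([333.8, 243.5]), array([336.1, 244.1]), array([338.2, 244.6])]
```

Request:
send_rows(steps=[-0.5793,0.58,0,-0.32,0,-0.5793,0.58,0,-0.32,0,-0.5793,0.61,0,-0.22,0,-0.5793,0.61,0,-0.22,0,-0.5793,0.64,0,-0.12,0,-0.5793,0.64,0,-0.12,0,-0.5793,0.65,0,0,0,-0.5793,0.65,0,0,0,-0.5793,0,0,0,0])

```text
clock: 18.45
position: [0.6292, -0.205, 0.0332]
ee_rot: [-0.0, 0.883, 0.469, 0.0]
contact_force: [0.5, 0.7, 0.3]
width: 0.018
gripper_force: 1.1
```

```bash
python3 -c "
from h import *
go(.587,-.269,.015,-33.5)
i=prof('s14.png')
d=np.array([-.552,-.834,0]);B=np.array([.5852,-.2706,0])-.07*d
for th in (30,50,60,70,80,90):
    c,s=np.cos(np.radians(th)),np.sin(np.radians(th))
    print(th,[proj(i,B+d*(a*c-h*s)+[0,0,a*s+h*c]).round(1) for a,h in((70,0),(34,0),(0,0)) for a,h in[(a/1e3,h/1e3)]])
"
```

```text
t 18.45 pos [ 0.6292 -0.205   0.0567] psi -34.02 q6 0.17 w 0.018 F [0.46 0.74 0.29] M [ 0.113 -0.087 -0.021]
shift [-7.67  0.08  4.17] roll -0.52
214 (335, 348, 10); 217 (335, 347, 8); 220 (335, 347, 10); 223 (335, 347, 10); 226 (329, 350, 21); 229 (329, 351, 23); 232 (329, 351, 23); 235 (329, 352, 24); 238 (328, 351, 24); 241 (329, 350, 22); 244 (332, 348, 17); 247 (338, 342, 5); 250 None; 253 None; 256 None; 259 None; 262 None; 265 None; 268 None; 271 None; 30 [array([333.2, 248.6]), array([335.8, 246.5]), array([338.2, 244.6])]
50 [array([334.6, 238.4]), array([336.5, 241.7]), array([338.2, 244.6])]
60 [array([335.5, 233.5]), array([336.9, 239.4]), array([338.2, 244.6])]
70 [array([336.4, 229.1]), array([337.3, 237.3]), array([338.2, 244.6])]
80 [array([337.4, 225.2]), array([337.8, 235.4]), array([338.2, 244.6])]
90 [array([338.5, 222. ]), array([338.3, 233.8]), array([338.2, 244.6])]
```

Request:
send_rows(steps=[-0.4,0,0,0,0,-0.3,0,0,0,0,-0.3,0,0,0,0,-0.3,0,0,0,0,-0.3,0,0,0,0,-0.3,0,0,-3,0,-0.3,0,0,-4,0,-0.3,0,0,-4,0,-0.3,-4,0,0,0,-0.3,-4,0,0,0,-0.3,-4,0,0,0,-0.3,0,0,0,0])

```text
clock: 19.7
position: [0.5586, -0.3096, 0.1435]
ee_rot: [0.001, 0.884, 0.467, -0.001]
contact_force: [-0.2, -0.5, -0.7]
width: 0.0299
gripper_force: 0.0
```

```bash
python3 -c "
from h import *
go(.587,-.269,.015,-33.5)
i=prof('s15.png');t=save('top','t15.png')
f=lambda a,w,h:cv2.resize((255*np.clip(a[:,:,::-1]/120.,0,1)**.5).astype(np.uint8),(w,h),interpolation=cv2.INTER_CUBIC)
cv2.imwrite('pics/v10.png',np.hstack([f(i['color'][195:260,305:370],400,400),f(t['color'][185:235,330:380],400,400)]))
"
```

```text
t 19.7 pos [ 0.5586 -0.3096  0.167 ] psi -34.32 q6 -0.01 w 0.0299 F [-0.2  -0.47 -0.66] M [-0.018 -0.016  0.039]
shift [ 5.    0.05 15.19] roll -0.82
214 (338, 345, 4); 217 (338, 345, 8); 220 (338, 345, 8); 223 (336, 345, 10); 226 (332, 349, 18); 229 (330, 351, 22); 232 (330, 351, 22); 235 (330, 351, 22); 238 (330, 351, 22); 241 (331, 351, 21); 244 (334, 347, 14); 247 None; 250 None; 253 None; 256 None; 259 None; 262 None; 265 None; 268 None; 271 None;
```

View pics/v10.png

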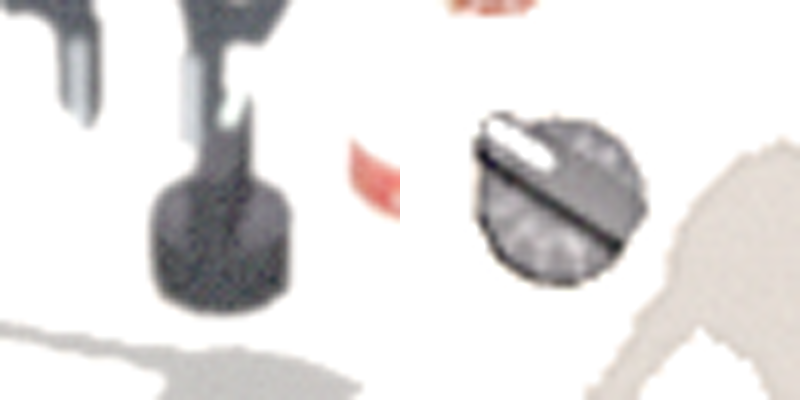

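```bash
python3 -c "
from h import *
t=dict(np.load('pics/t15.png.npz'));i=dict(np.load('pics/s15.png.npz'))
m=(t['color'].max(2)[190:230,332:368]<75).astype(np.uint8)
r,c=np.nonzero(m);print(c.min()+332,c.max()+332,r.min()+190,r.max()+190)
print(onz(t,350.1-.45,210.1-.45,.02), onz(t,350.1-.45,210.1-.45,.034))
P=onz(t,350.1-.45,210.1-.45,.027)
for z in (0,.034,.07): print(proj(i,[P[0],P[1],z]))
for a in(( (480,155),(620,245),.052),((548,160),(488,130),.07)):
    A=onz(t,330+(a[0][0]-400)/8,185+a[0][1]/8,a[2]);b=onz(t,330+(a[1][0]-400)/8,185+a[1][1]/8,a[2]);print(A,b,np.degrees(np.arctan2(*(A-b)[[1,0]])))
go(P[0],P[1],.1,-32.5)
"
```

```text
339 360 199 220
[ 0.63770542 -0.19323297  0.02      ] [ 0.6354251  -0.19219178  0.034     ]
[339.92688556 239.04170036]
[340.09186391 228.35929135]
[340.27308478 216.65634162]
[ 0.64757892 -0.16368578  0.052     ] [ 0.61548103 -0.2127772   0.052     ] 56.82176928771196
[ 0.64267909 -0.18645864  0.07      ] [ 0.65326253 -0.16564563  0.07      ] -116.95338355567448
t 19.8 pos [ 0.5609 -0.3061  0.1668] psi -34.2 q6 -0.01 w 0.03 F [ 0.49 -0.78 -0.6 ] M [-0.01  -0.001 -0.03 ]
shift [13.62 -0.11  6.69] roll -1.7
```

Request:
send_rows(newtons=50, steps=[0,4.5,0,0,-2,0,4.5,0,0,0,0,4.6,-0.1,0,0,0,0,0,0,0])

```text
clock: 20.2
position: [0.6373, -0.1834, 0.1431]
ee_rot: [-0.001, 0.873, 0.487, 0.002]
contact_force: [-0.8, -0.1, 0.9]
width: 0.0426
gripper_force: 0.0
```

```bash
python3 -c "
from h import *
go(.6365,-.192,.038,-32.2)
"
```

```text
t 20.2 pos [ 0.6373 -0.1834  0.1666] psi -31.67 q6 0.16 w 0.0426 F [-0.79 -0.11  0.92] M [-0.015  0.028 -0.025]
shift [-0.83  0.38 12.85] roll 0.53
```

Request:
send_rows(steps=[0,-0.4,0.2,3,0.5,0,0,0,3,0,0,0,0,2.5,0,0,0,0,0,0])

```text
clock: 20.6
position: [0.6309, -0.1927, 0.0542]
ee_rot: [-0.004, 0.877, 0.481, -0.003]
contact_force: [-1.1, -0.1, -1.1]
width: 0.0429
gripper_force: 0.0
```

```bash
python3 -c "
from h import *
go(.6365,-.192,.038,-32.2)
"
```

```text
t 20.6 pos [ 0.6309 -0.1927  0.0777] psi -32.5 q6 0.16 w 0.0429 F [-1.14 -0.11 -1.09] M [-0.012 -0.005  0.033]
shift [0.37 0.47 3.97] roll -0.3
```

Request:
send_rows(steps=[0,0.3,0.2,2,-0.3,0,0.1,0.2,1.8,0,0,0,0,0,0,0,0,0,0,0])

```text
clock: 21.0
position: [0.6399, -0.1936, 0.0214]
ee_rot: [0.0, 0.876, 0.483, 0.0]
contact_force: [-0.0, -0.3, 0.1]
width: 0.0428
gripper_force: 0.0
```

```bash
python3 -c "
from h import *
go(.6365,-.192,.038,-32.2)
"
```

```text
t 21.0 pos [ 0.6399 -0.1936  0.0449] psi -32.24 q6 0.16 w 0.0428 F [-0.05 -0.31  0.1 ] M [-0.01  -0.01   0.008]
shift [-0.04 -0.37  0.69] roll -0.04
```

Request:
send_rows(steps=[0,0,-0.35,0.5,0,0,0,0,0,0,-1,0,0,0,0,-1,0,0,0,0,-1,0,0,0,0,-1,0,0,0,0,-1,0,0,0,0])

```text
clock: 21.7
position: [0.6369, -0.192, 0.0161]
ee_rot: [0.001, 0.876, 0.483, 0.001]
contact_force: [0.4, 0.3, 4.8]
width: 0.0174
gripper_force: 49.9
```

```bash
python3 -c "
from h import *
go(.6365,-.192,.038,-32.2);print(get_state()['gripper_force'])
"
```

```text
t 21.7 pos [ 0.6369 -0.192   0.0396] psi -32.27 q6 0.17 w 0.0174 F [0.35 0.25 4.8 ] M [0.054 0.094 0.03 ]
shift [-0.02 -0.03  0.16] roll -0.07
49.90119695663452
```

Request:
send_rows(steps=[-1,0,0,-3,0,-1,0,0,-4,-8.4,-1,0,0,-4,-8.4,-1,0,0,-4,-8.4,-1,0,0,0,-8.4,-1,0,0,0,-8.4,-1,0,0,0,-8.4,-1,0,0,0,-8.4,-1,0,0,0,-8.4,-1,0,0,0,-8.4,-1,0,0,0,-8.4,-1,0,0,0,-8.4])

```text
clock: 22.9
position: [0.6354, -0.1916, 0.164]
ee_rot: [-0.001, 0.255, 0.967, 0.0]
contact_force: [-0.6, 0.4, -0.8]
width: 0.0171
gripper_force: 49.2
```

Request:
send_rows(steps=[-1,0,0,0,-8.4,-1,0,0,0,-8.4,-1,0,0,0,-8.4,-1,0,0,0,-8.4,-1,0,0,0,-8.4,-1,0,0,0,-8.4,-1,0,0,0,-5.5,-1,0,0,0,0])

```text
clock: 23.7
position: [0.6355, -0.1916, 0.1642]
ee_rot: [-0.001, -0.225, 0.974, 0.001]
contact_force: [0.3, -0.5, -1.5]
width: 0.0176
gripper_force: 49.2
```

```bash
python3 -c "
from h import *
go(.5725,.1155,.16,116);print(get_state()['gripper_force'])
"
```

```text
t 23.7 pos [ 0.6355 -0.1916  0.1877] psi 116.01 q6 -2.42 w 0.0176 F [ 0.27 -0.54 -1.48] M [ 0.016 -0.061  0.031]
shift [-7.81 30.36  2.81] roll 0.01
49.15413200855255
```

Request:
send_rows(steps=[-1,-0.98,3.8,0,0,-1,-0.98,3.8,0,0,-1,-0.98,3.8,0,0,-1,-0.98,3.8,0,0,-1,-0.98,3.8,0,0,-1,-0.98,3.8,0,0,-1,-0.98,3.8,0,0,-1,-0.95,3.76,0,0,-1,0,0,0,0,-1,0,0,0,0])

```text
clock: 24.7
position: [0.5726, 0.1158, 0.1649]
ee_rot: [-0.0, -0.226, 0.974, -0.0]
contact_force: [-0.3, 0.6, -0.9]
width: 0.0174
gripper_force: 49.5
```

```bash
python3 -c "
from h import *
go(.5725,.1155,.13,116)
i=save('side','s20.png');t=save('top','t20.png')
# knob silhouette rows in side near shaft
m=(i['color'].max(2)<50)
for r in range(120,165,3):
    c=np.nonzero(m[r,255:315])[0]+255; print(r,(int(c.min()),int(c.max()),len(c)) if len(c) else None,end='; ')
print()
for z in (.059,.087,.108,.142,.178): print(z,proj(i,[.5725,.1155,z]).round(1),proj(t,[.5725,.1155,z]).round(1))
m=(t['color'].max(2)<50)
for r in range(205,245,3):
    c=np.nonzero(m[r,215:275])[0]+215; print(r,(int(c.min()),int(c.max()),len(c)) if len(c) else None,end='; ')
"
```

```text
t 24.7 pos [0.5726 0.1158 0.1884] psi 116.07 q6 -1.94 w 0.0174 F [-0.31  0.56 -0.91] M [0.048 0.022 0.026]
shift [ 0.02 -0.02  5.84] roll 0.07
120 (274, 287, 11); 123 (270, 288, 16); 126 (270, 288, 17); 129 (270, 288, 16); 132 (259, 289, 31); 135 (255, 289, 35); 138 (255, 289, 35); 141 (255, 290, 36); 144 (255, 287, 27); 147 (255, 269, 15); 150 (255, 270, 16); 153 (255, 297, 23); 156 (287, 300, 13); 159 (294, 302, 9); 162 None; 
0.059 [281.9 169.3] [240.1 230.3]
0.087 [281.3 161.1] [238.  229.1]
0.108 [280.9 154.7] [236.3 228.3]
0.142 [280.2 144.2] [233.5 226.8]
0.178 [279.4 132.7] [230.4 225.1]
205 (215, 244, 20); 208 (215, 245, 23); 211 (215, 247, 25); 214 (215, 245, 23); 217 (223, 242, 20); 220 (222, 242, 21); 223 (220, 243, 24); 226 (216, 243, 28); 229 (215, 243, 26); 232 (215, 241, 24); 235 (226, 237, 11); 238 None; 241 None; 244 None;
```

Request:
send_rows(steps=[-1,0,0,2,0,-1,0,0,2,0,-1,0,0,1.5,0,-1,0,0,0.3,0,-1,0,0,0.3,0,-1,0,0,0,0])

```text
clock: 25.4
position: [0.5737, 0.1146, 0.1046]
ee_rot: [0.0, -0.225, 0.974, -0.0]
contact_force: [0.4, 0.7, -0.8]
width: 0.0171
gripper_force: 49.4
```

Request:
send_rows(steps=[-1,0,0,0.2,0,-1,0,0,0.2,0,-1,0,0,0,0])

```text
clock: 25.7
position: [0.5734, 0.1155, 0.1014]
ee_rot: [0.001, -0.225, 0.974, 0.0]
contact_force: [-0.9, -0.1, -0.3]
width: 0.0173
gripper_force: 49.8
```

```bash
python3 -c "
from h import *
go(.5725,.1155,.1266,116)
"
```

```text
t 25.7 pos [0.5734 0.1155 0.1249] psi 116.03 q6 -1.95 w 0.0173 F [-0.91 -0.14 -0.26] M [0.097 0.253 0.02 ]
shift [ 0.08  0.04 -0.17] roll 0.03
```

Request:
send_rows(steps=[-1,0,0,0.2,0,-1,0,0,0.2,0,-1,0,0,0,0])

```text
clock: 26.0
position: [0.5717, 0.1151, 0.0955]
ee_rot: [-0.002, -0.225, 0.974, 0.0]
contact_force: [-3.5, -1.1, -0.8]
width: 0.017
gripper_force: 49.6
```

Request:
send_rows(steps=[-1,0,0,0.2,0,-1,0,0,0.2,0,-1,0,0,0,0])

```text
clock: 26.3
position: [0.5719, 0.1151, 0.0914]
ee_rot: [-0.001, -0.225, 0.974, 0.0]
contact_force: [-5.0, -1.1, -0.7]
width: 0.0174
gripper_force: 49.7
```

```bash
python3 -c "
from h import *
go(.5725,.1155,.1146,116)
"
```

```text
t 26.3 pos [0.5719 0.1151 0.1149] psi 116.04 q6 -1.95 w 0.0174 F [-5.03 -1.1  -0.67] M [-0.14   0.918  0.037]
shift [-0.07  0.01  0.03] roll 0.04
```

Request:
send_rows(steps=[-1,0.12,0,0,0,-1,0,0,0.2,0,-1,0,0,0,0])

```text
clock: 26.6
position: [0.5719, 0.115, 0.0909]
ee_rot: [0.0, -0.225, 0.974, 0.0]
contact_force: [-5.8, 0.8, 3.5]
width: 0.0174
gripper_force: 50.3
```

```bash
python3 -c "
from h import *
go(.5725,.1155,.1096,116)
"
```

```text
t 26.6 pos [0.5719 0.115  0.1144] psi 116.02 q6 -1.95 w 0.0174 F [-5.78  0.77  3.52] M [0.028 1.107 0.007]
shift [-0.08  0.02  0.48] roll 0.02
```

Request:
send_rows(steps=[-1,0.2,0,0,0,-1,0,0,0.1,-1.5,-1,0,0,0,-1.5,-1,0,0,0,0])

```text
clock: 27.0
position: [0.5716, 0.1148, 0.0908]
ee_rot: [0.002, -0.251, 0.968, 0.0]
contact_force: [-3.1, 1.7, 6.6]
width: 0.0175
gripper_force: 50.8
```

```bash
python3 -c "
from h import *
go(.5725,.1155,.1096,116)
"
```

```text
t 27.0 pos [0.5716 0.1148 0.1143] psi 119.07 q6 -2.0 w 0.0175 F [-3.13  1.68  6.55] M [ 0.5    0.836 -0.018]
shift [-0.11  0.02  0.47] roll 3.07
```

Request:
send_rows(steps=[-1,0.1,-0.05,0,-1.5,-1,0,0,0,-1.5,-1,0,0,0,0])

```text
clock: 27.3
position: [0.5715, 0.1145, 0.0908]
ee_rot: [0.003, -0.276, 0.961, 0.001]
contact_force: [-2.7, 4.1, 6.2]
width: 0.0175
gripper_force: 50.4
```

Request:
send_rows(steps=[-1,0,0,0,-1.5,-1,0,0,0,-1.5,-1,0,0,0,0])

```text
clock: 27.6
position: [0.5715, 0.1143, 0.0908]
ee_rot: [0.003, -0.301, 0.954, 0.001]
contact_force: [-3.1, 3.4, 5.4]
width: 0.0171
gripper_force: 50.5
```

Request:
send_rows(steps=[-1,0,0.25,0,1.5,-1,0,0,0,1.5,-1,0,0,0,1.5,-1,0,0,0,1.5,-1,0,0,0,0])

```text
clock: 28.1
position: [0.5711, 0.1148, 0.0908]
ee_rot: [0.003, -0.25, 0.968, -0.001]
contact_force: [-0.3, -0.5, 5.6]
width: 0.0174
gripper_force: 50.6
```

Request:
send_rows(steps=[-1,0,0,0,1.5,-1,0,0,0,1.5,-1,0,0,0,1.5,-1,0,0,0,1.5,-1,0,0,0,0])

```text
clock: 28.6
position: [0.5709, 0.1146, 0.0907]
ee_rot: [0.003, -0.199, 0.98, -0.001]
contact_force: [0.3, -0.3, 5.5]
width: 0.0171
gripper_force: 50.6
```

```bash
python3 -c "
from h import *
go(.5725,.1155,.1096,116)
"
```

```text
t 28.6 pos [0.5709 0.1146 0.1142] psi 113.01 q6 -1.89 w 0.0171 F [ 0.34 -0.33  5.53] M [-0.124  0.093  0.007]
shift [-0.18  0.02  0.46] roll -2.99
```

Lateral forces are now zero (centred), so I continue the sweep.

Request:
send_rows(steps=[-1,0,0,0,1.5,-1,0,0,0,1.5,-1,0,0,0,1.5,-1,0,0,0,1.5,-1,0,0,0,0])

```text
clock: 29.1
position: [0.5706, 0.1143, 0.0906]
ee_rot: [0.002, -0.148, 0.989, -0.001]
contact_force: [-0.3, -1.5, 6.3]
width: 0.0169
gripper_force: 50.6
```

Request:
send_rows(steps=[-1,0,0,0,1.5,-1,0,0,0,1.5,-1,0,0,0,1.5,-1,0,0,0,1.5,-1,0,0,0,0])

```text
clock: 29.6
position: [0.5702, 0.1141, 0.0906]
ee_rot: [0.002, -0.096, 0.995, -0.001]
contact_force: [-1.7, -2.1, 6.2]
width: 0.017
gripper_force: 50.6
```

Request:
send_rows(steps=[-1,0.15,-0.1,0,1.5,-1,0,0,0,1.5,-1,0,0,0,1.5,-1,0,0,0,1.5,-1,0,0,0,1.5,-1,0,0,0,1.5,-1,0,0,0,0])

```text
clock: 30.3
position: [0.5688, 0.1136, 0.0902]
ee_rot: [0.002, -0.017, 1.0, -0.0]
contact_force: [0.0, -0.1, 4.2]
width: 0.0172
gripper_force: 50.5
```

Request:
send_rows(steps=[-1,0,0,0,-3,-1,0,0,0,-3,-1,0,0,0,-3,-1,0,0,0,-1,-1,0,0,0,-1,-1,0,0,0,-1,-1,0,0,0,-1,-1,0,0,0,-1,-1,0,0,0,-1,-1,0,0,0,0])

```text
clock: 31.3
position: [0.5676, 0.1137, 0.0891]
ee_rot: [0.001, -0.148, 0.989, -0.0]
contact_force: [5.1, 1.8, -2.6]
width: 0.0171
gripper_force: 49.3
```

```bash
python3 -c "
from h import *
go(.5725,.1155,.1096,116)
i=save('side','s21.png');t=save('top','t21.png')
m=(i['color'].max(2)<50)
for r in range(130,180,3):
    c=np.nonzero(m[r,255:315])[0]+255; print(r,(int(c.min()),int(c.max()),len(c)) if len(c) else None,end='; ')
"
```

```text
t 31.3 pos [0.5676 0.1137 0.1126] psi 107.05 q6 -1.79 w 0.0171 F [ 5.09  1.8  -2.57] M [ 0.137 -1.12  -0.048]
shift [-0.52  0.03  0.3 ] roll -8.95
130 (265, 292, 28); 133 (258, 291, 34); 136 (255, 290, 36); 139 (255, 289, 32); 142 (255, 289, 30); 145 (255, 289, 29); 148 (255, 289, 33); 151 (255, 289, 33); 154 (256, 294, 34); 157 (270, 297, 28); 160 (272, 290, 19); 163 (272, 290, 19); 166 (273, 290, 18); 169 (275, 286, 12); 172 None; 175 None; 178 None;
```

Request:
send_rows(steps=[-1,-0.2,0,0,0,-1,-0.15,0,0.1,0,-1,0,0,0.2,0,-1,0,0,0,0])

```text
clock: 31.8
position: [0.5684, 0.1145, 0.0855]
ee_rot: [-0.002, -0.148, 0.989, 0.0]
contact_force: [-2.2, 0.0, -1.4]
width: 0.0173
gripper_force: 49.7
```

```bash
python3 -c "
from h import *
go(.5725,.1155,.1096,116)
"
```

```text
t 31.8 pos [0.5684 0.1145 0.109 ] psi 107.04 q6 -1.79 w 0.0173 F [-2.22  0.01 -1.37] M [-0.073  0.172  0.017]
shift [-0.42 -0.02 -0.06] roll -8.96
```

Request:
send_rows(steps=[-1,0,0,0.4,0,-1,0,0,0.4,0,-1,0,0,0,0])

```text
clock: 32.1
position: [0.5685, 0.1141, 0.0779]
ee_rot: [-0.002, -0.148, 0.989, -0.0]
contact_force: [-0.5, -2.1, -4.4]
width: 0.0174
gripper_force: 49.1
```

Request:
send_rows(steps=[-1,0,0,0.3,0,-1,0,0,0.3,0,-1,0,0,0,0])

```text
clock: 32.4
position: [0.5685, 0.1144, 0.075]
ee_rot: [-0.001, -0.148, 0.989, -0.0]
contact_force: [-9.5, -1.9, 19.6]
width: 0.0173
gripper_force: 52.4
```

```bash
python3 -c "
from h import *
go(.5725,.1155,.0986,107)
"
```

```text
t 32.4 pos [0.5685 0.1144 0.0985] psi 107.05 q6 -1.79 w 0.0173 F [-9.49 -1.87 19.56] M [-0.375  1.534  0.012]
shift [-0.42 -0.01 -0.01] roll 0.05
```

Request:
send_rows(steps=[-1,0,0,0.2,0,-1,0,0,0,0,-1,0,0,-0.4,0,-0.3,0,0,0,0,0,0,0,0,0,0,0,0,0,0,0,0,0,-2,0,0,0,0,-3,0,0,0,0,-4,0,0,-4,-4,-2,0,0,-4,-4,0,0,0,0,0,0,0])

```text
clock: 33.6
position: [0.6624, 0.0659, 0.1803]
ee_rot: [0.003, -0.147, 0.989, -0.001]
contact_force: [-1.0, 0.2, -0.4]
width: 0.0427
gripper_force: 0.0
```

```bash
python3 -c "
from h import *
go(.5725,.1155,.0986,107)
i=save('side','s22.png');t=save('top','t22.png')
m=(i['color'].max(2)<60)
for r in range(125,180,2):
    c=np.nonzero(m[r,262:300])[0]+262; print(r,(int(c.min()),int(c.max()),len(c)) if len(c) else None,end='; ')
print()
for z in (.059,.065,.07,.093,.129): print(z,proj(i,[.571,.1145,z]).round(1), proj(t,[.571,.1145,z]).round(1))
# fitted knob for comparison: lowest dark row & top row
f=np.array([.571,.1145])+.14*np.array([-np.sin(np.radians(10)),np.cos(np.radians(10))])
print('fitted',proj(i,[*f,.059]).round(1),proj(i,[*f,.129]).round(1))
for r in range(125,165,2):
    c=np.nonzero(m[r,240:285])[0]+240; print(r,(int(c.min()),int(c.max()),len(c)) if len(c) else None,end='; ')
m=(t['color'].max(2)<50)
print()
for r in range(210,256,3):
    c=np.nonzero(m[r,165:270])[0]+165; print(r,(int(c.min()),int(c[c<212].max()) if (c<212).any() else 0, c[c>215].min() if (c>215).any() else 0,int(c.max()),len(c)) if len(c) else None,end='; ')
"
```

```text
t 33.6 pos [0.6624 0.0659 0.2038] psi 106.86 q6 -1.87 w 0.0427 F [-1.02  0.16 -0.38] M [-0.015  0.104 -0.015]
shift [ 7.22  7.39 10.46] roll -0.14
125 None; 127 None; 129 None; 131 (262, 268, 7); 133 (262, 268, 7); 135 (262, 269, 8); 137 (262, 269, 8); 139 (262, 269, 8); 141 (262, 269, 8); 143 (262, 269, 8); 145 (262, 287, 10); 147 (262, 289, 15); 149 (262, 290, 22); 151 (262, 290, 25); 153 (262, 290, 29); 155 (269, 290, 22); 157 (270, 291, 22); 159 (270, 289, 20); 161 (271, 289, 19); 163 (272, 289, 18); 165 (272, 289, 18); 167 (273, 290, 18); 169 (272, 290, 19); 171 (273, 289, 17); 173 (278, 282, 5); 175 None; 177 None; 179 None; 
0.059 [281.5 169.6] [240.4 230.8]
0.065 [281.4 167.8] [240.  230.6]
0.07 [281.3 166.3] [239.6 230.4]
0.093 [280.8 159.5] [237.9 229.5]
0.129 [280.1 148.5] [235.  227.9]
fitted [262.7 151.7] [260.8 131.7]
125 None; 127 None; 129 None; 131 (261, 268, 8); 133 (257, 268, 12); 135 (251, 269, 19); 137 (251, 269, 19); 139 (251, 269, 19); 141 (251, 269, 19); 143 (251, 269, 19); 145 (253, 269, 17); 147 (254, 284, 18); 149 (254, 284, 24); 151 (254, 284, 27); 153 (254, 284, 31); 155 (260, 284, 18); 157 (270, 284, 15); 159 (270, 284, 15); 161 (271, 284, 14); 163 (272, 284, 13); 
210 None; 213 None; 216 None; 219 (236, 0, np.int64(236), 238, 3); 222 (236, 0, np.int64(236), 245, 10); 225 (167, 168, np.int64(237), 248, 9); 228 (167, 185, np.int64(236), 249, 22); 231 (166, 196, np.int64(235), 249, 33); 234 (177, 198, np.int64(238), 248, 26); 237 (176, 199, np.int64(240), 247, 30); 240 (176, 200, np.int64(235), 244, 28); 243 (177, 199, 0, 199, 17); 246 None; 249 None; 252 None; 255 None;
```

```bash
python3 -c "
from rig import sign_off
print(sign_off())"
```

```text
the job is handed in; nothing more can be done
None
```

The knob was stood upright on the worktop and let go, then fitted on the D-shaft and pushed home; I let go of it and handed the job in at about 34 s, before any verdict. The last camera measurement and the press height both put it home on the boss (to about 1 mm), and I aimed no contact at the salt mill, tin, matchbox or teaspoon but did not re-measure them.

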